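Lock the blade base into the blender jar

TASK

Put the blender's winged blade base, wings up, into the mouth of its jar: turn it until its pins drop through the gaps in the collar, then keep turning it clockwise (seen from above) until the pins snap into their notches at the stop - ease off as soon as you feel that stop, and do not wrench the collar. Leave it locked, level and let go of, and do not disturb the tin, the apple or the lemon.

Things in the scene. Friction and masses are not known exactly. Their poses are not given: they have to be found in the camera images.
- wing_grip (a point): Centre of the black wing bar on the loose blade base (0.1 to 0.21 kg), half-way up the bar. Bar 130 long (x) x 18 wide (y) x 28 mm high (z, up at the start). Below it a black round flange 96 mm across, 5 mm thick (14 to 19 mm below this point), then a steel plug 66 mm across, its underside 46 mm below this point.
- blade_base: The same blade base, standing upright on the worktop at the start; origin at the centre of the plug's underside, same axes. Three radial pins, 6 mm thick, stick out 8 mm from the plug, 120 degrees apart, 14 mm above this origin; one points 35 degrees anticlockwise (from above) of the bar's +x.
- jar_mouth (a point): Centre of the mouth, level with the top of the grey collar (102 mm across), 110 mm above the worktop; z up. Ledges in it leave a 71 mm bore for the plug; three gaps in them, 120 degrees apart, 15 mm wide, let the pins through. Which way the gaps face differs each time and is NOT given by this orientation: look or feel.
- jar: Clear jar with grey collar on a rubber foot 100 mm across, stuck fast to the worktop. Origin under its centre. With its pins on top of the ledges the blade base has wing_grip 35 mm above jar_mouth; turned there, it drops by its own weight as the pins meet the gaps, to 26 or 27 mm above. From there it turns only clockwise, by about 50 degrees.
- seal (a joint): Springy seal ring inside the jar that carries the dropped-in base: 0 free, grows as it is pressed down (m), 900 N/m. Turning clockwise, sloped ledges draw the base down to 20 mm (2 to 5 N sideways 55 mm out on a wing); then the pins snap up 2.5 mm into notches at a solid stop: wing_grip 22.5 mm above jar_mouth. Short of that it springs back or stays low.
- tin_small: Bystander: small food tin, 57 mm across, 72 mm high; origin under its centre.
- apple: Bystander: apple, 72 mm across, 63 mm high; origin under its centre.
- lemon: Bystander: lemon, 71 x 53 x 51 mm; origin under its centre.
- collar (a joint): Springy give of the grey collar about the vertical (rad, negative clockwise), 0 when nothing twists it, whichever way the gaps face: 16 N m per rad, so 15 N sideways at a wing 55 mm out twists it by 0.05. It tells how hard the blade base is being turned against ramps (up to 0.02) or stop, not where the gaps are.
Not all that is in view belongs to the job. Of the things that look like the jar, the smaller one is meant.

How it is judged:
By the outcome, as a careful person would: the job done as asked, in the order asked, and still so for the second after the job is handed in, with the robot touching nothing.
It also fails if it takes over 58 s, if anything falls off the work surface, if the arm or the gripper's body presses on something with over 40 N, if the wrist force passes 120 N, or if a joint passes its speed limit or range.

ROBOT

A 6-joint arm with a two-finger parallel gripper is mounted at the origin on a cart in front of the work surface, level with it; the furniture and walls round the work are solid. World frame = base frame: x ahead of the robot, y to its left, z up, the work surface at z = 0. Lengths are in m, angles in rad, forces in N, time in s.
With the tool pointing down it reaches from about 0.25 to 0.8 m from the base axis. Payload 3.9 kg.
Tool frame: the origin (TCP) lies at the very end of the fingers, on their centre line; the grasp point (between the pads) lies 19 mm behind it; z points along the fingers, y is the line along which they close (so a half turn about z gives the same grasp; the last joint's range is limited). The gripper opens to 85 mm and grips with 20 to 120 N. Pads are 22 mm wide; open, the fingers measure 114 mm over their backs; the gripper's body (76 mm by 85 mm) begins 54 mm behind the grasp point. The pads swing forward as they close: fully open they stand 13 mm farther back than shut.
Start: joints at [-1.296, 0.26, -0.138, 1.173, 0, 1.571], TCP at [0.142, -0.505, 0.231] pointing down, gripper open.
Joint ranges: [-2.78, 2.78], [-0.83, 1.72], [-1.28, 1.37], [-1.9, 2.12], [-1.57, 1.48], [-3.14, 3.14]. Speed limits (rad/s): [2.57, 2.57, 3.14, 3.14, 3.14, 3.14].

INTERFACE

Orientations are given as [roll, pitch, yaw] about the fixed x, y, z axes, in that order (R = Rz(yaw) Ry(pitch) Rx(roll)).
In Python, from workcell import env gives the robot as it stands.
- The arm moves only by the tool send_rows, never from a script. Its argument "commands" is a list of rows, each a list of 3 entries, a list of its own where there are three numbers: the turn, a rotation vector about the tool's x, y, z each as a share of 45 degrees, from -1 to 1, then the shift along the tool's x, y, z each as a share of 7.5 cm, from -1 to 1, then the closure, from 0 (fully open) to 1 (shut). A call has 1 to 5 rows; each row shifts and turns the commanded pose from where the row before left it, along the tool's axes as they then stand; what a row does not reach is not made up. A row lasts 1/10 s, in which the tool goes at most 50 mm and 8.59 degrees, less where a joint would pass 70% of its speed; a pose out of reach is approached as far as the arm can. A call with a number of a shift or a turn outside -1 to 1 is refused whole. A call with a gripper value outside its range is refused whole. The fingers move at their own pace and stop on an object; the grip force is fixed at half the most. Time passes only in rows, so rows that do not move let the fingers close. It gives the time, the measured TCP pose, the force, the opening and the grip force at its end, in the units of the state.
- env.observe(): the state, without advancing time (a new reading comes with each control period).
- env.snapshot(name): name is "side" or "top" or "wrist"; returns a dict with "pixels" (420x560x3 uint8, red, green, blue), "mtx" (3x3 intrinsics, pixels), "eye" and "attitude" of the camera in the world; the wrist camera has in their place "mount" (4x4, takes a point from camera to tool coordinates, whose origin is the TCP and whose axes are the flange's). Camera axes: x right, y up, looking along -z (the intrinsics and any distortion apply to the point x, -y, -z); pixel columns grow to the right and rows downward; lengths in m; the calibration is good to about 2 mm. The wrist camera is an equidistant fisheye: a pixel r from the principal point sees the ray r / f radians off the axis. A picture is of the moment at which its call begins: read the wrist's pose just before it. There is no depth.
- env.sign_off(): hands the job in; it is judged then, once.
The state is a dict: "time_s": time; "joint_positions": joint angles; "qvel": joint speeds; "effort": joint torques, N m; "eef_pos": TCP position; "tool_rot": TCP orientation; "contact_force": force on the tool from outside, world axes, zero at the start; "torque": the same for the moment, N m; "width": finger opening in m; "grip_force": force on a finger pad.
Only numpy, scipy, OpenCV 4.12 (cv2) and the standard library are available. Lean on these libraries where they do the work, as an engineer would, in place of code of your own. Each camera call takes 0.05 s, during which the arm holds its last target. There are 200 camera calls.

## Working session

There is one attempt and no reset: what is moved stays moved. The work goes in short steps, Python scripts to look and compute and a tool call to move; the robot and the scene stay as the last step left them, time stands still between calls to the robot, and variables do not carry over. Pictures are saved under pics/ and viewed, at most 10 in all, crops included, and the job is handed in when it is done.

Besides the shell and the picture viewer there is one more tool, called by a JSON object that holds its "name" and its "arguments". send_rows: Moves the arm, as the interface text tells. Its arguments: {"type":"object","properties":{"commands":{"type":"array"}},"required":["commands"]}

```bash
mkdir -p pics; ls; cat > h.py <<'E'
import numpy as np, cv2
from workcell import env
from scipy.spatial.transform import Rotation as R
def save(name,s): cv2.imwrite('pics/'+name+'.png',cv2.cvtColor(s['pixels'],cv2.COLOR_RGB2BGR))
def rot(a):
    a=np.array(a,float)
    return a if a.shape==(3,3) else R.from_euler('xyz',a).as_matrix()
def ray(s,u,v):
    K=np.array(s['mtx']); d=np.array([(u-K[0,2])/K[0,0],-(v-K[1,2])/K[1,1],-1.])
    return np.array(s['eye']),rot(s['attitude'])@d
def onz(s,u,v,z):
    e,d=ray(s,u,v); return e+d*(z-e[2])/d[2]
E
python3 - <<'E'
from h import *
for n in('top','side'):
    s=env.snapshot(n); save(n+'0',s); print(n,{k:np.round(v,3).tolist() for k,v in s.items() if k!='pixels'})
print(env.observe())
s=env.snapshot('wrist'); save('wrist0',s); print(np.round(s['mount'],4).tolist(),s['mtx'],s.keys())
E
```

```text
pics
top {'mtx': [[389.757, 0.0, 291.526], [0.0, 389.757, 213.219], [0.0, 0.0, 1.0]], 'eye': [0.489, 0.3, 0.946], 'attitude': [0.111, -0.012, -1.595]}
side {'mtx': [[516.324, 0.0, 272.358], [0.0, 516.324, 209.946], [0.0, 0.0, 1.0]], 'eye': [0.572, 1.196, 0.812], 'attitude': [0.9, -0.012, -3.119]}
{'time_s': 0.1, 'joint_positions': array([-1.29602796e+00,  2.60606127e-01, -1.39253289e-01,  1.17272507e+00,
       -2.18274886e-05,  1.57082299e+00]), 'qvel': array([ 0.00034973, -0.00153555,  0.00438803, -0.00034383,  0.00071693,
        0.00177235]), 'effort': array([ 4.30486934e-04, -4.06509268e+01,  2.54527473e+01,  1.01239167e-02,
       -5.87491604e-05,  1.55106972e-05]), 'eef_pos': array([ 0.14226736, -0.5047015 ,  0.23054955]), 'tool_rot': array([-3.13980449e+00,  2.18751323e-05,  2.74741738e-01]), 'contact_force': array([ 0.27539387, -0.27401169, -0.39816423]), 'torque': array([-0.0225185 , -0.07490649,  0.01527846]), 'grip_force': 0.0, 'width': 0.08553106454446976}
[[0.0, 0.9619, 0.2735, 0.0694], [1.0, 0.0, -0.0002, 0.0005], [-0.0002, 0.2735, -0.9619, -0.1438], [0.0, 0.0, 0.0, 1.0]] [[325.1922621    0.         274.46021904]
 [  0.         325.1922621  205.215899  ]
 [  0.           0.           1.        ]] dict_keys(['pixels', 'mtx', 'mount'])
```

View pics/top0.png

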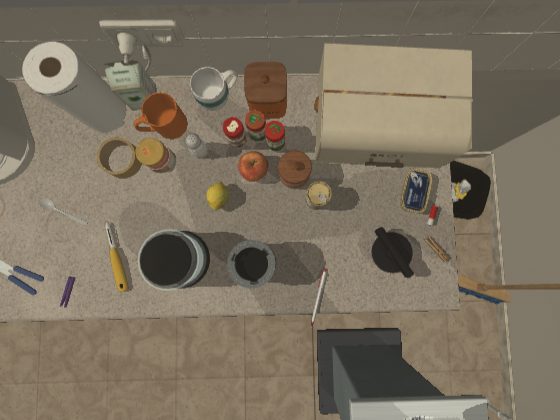

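View pics/side0.png

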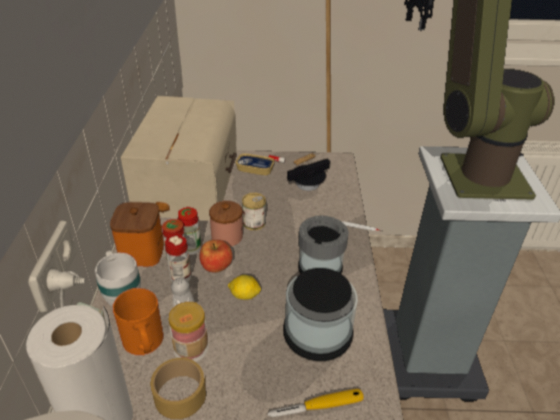

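The top view shows the smaller jar at about (251,264), the larger decoy at (173,260), and the blade base at (392,252) with its bar running diagonally. In the side view they are at (322,245), (320,310) and (308,173).

```bash
python3 - <<'E'
from h import *
s=env.snapshot('top'); im=cv2.cvtColor(s['pixels'],cv2.COLOR_RGB2BGR)
a=im[225:305,210:292]; b=im[215:290,355:430]
f=lambda x:cv2.resize(np.clip(x.astype(float)*2.0,0,255).astype('uint8'),(390,390),interpolation=cv2.INTER_CUBIC)
cv2.imwrite('pics/crop.png',np.hstack([f(a),f(b)]))
print('mouth',onz(s,251,264,.11),'larger',onz(s,173,260,.15))
# bar: ends seen at approx (375,231) (409,273) top at z=.060
for p in((375,231),(409,273)): print(onz(s,*p,.06))
print('r px',389.757/(0.946-.11)*.051)
E
```

```text
mouth [0.47567131 0.37643049 0.11      ] larger [0.48824782 0.53003501 0.15      ]
[0.54249943 0.09756968 0.06      ]
[0.44586517 0.0252768  0.06      ]
r px 23.777041866028707
```

View pics/crop.png

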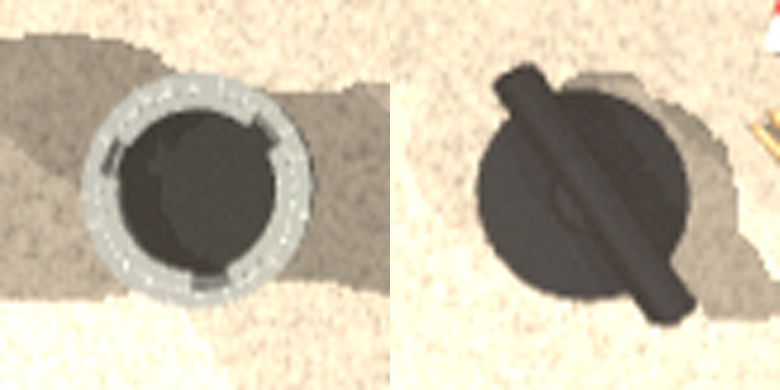

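The crop shows the three collar gaps at crop pixels (265,132), (112,157) and (210,280). The bar runs from (520,83) to (670,305).

```bash
cat >> h.py <<'E'
def tool(o): return np.array(o['eef_pos']),R.from_euler('xyz',o['tool_rot'])
def plan(p,yaw=None,cl=0):
    """rows (turn,shift) in units to reach world p, yaw with tool straight down"""
    o=env.observe(); q,r=tool(o)
    y=o['tool_rot'][2] if yaw is None else yaw
    g=R.from_euler('xyz',[np.pi,0,y]); d=(r.inv()*g).as_rotvec()
    print('t',o['time_s'],'pos',q.round(4),'rpy',o['tool_rot'].round(4),'yawdeg',np.degrees(o['tool_rot'][2]).round(2),'F',o['contact_force'].round(2),'T',o['torque'].round(3),'w',round(o['width'],4),'j',o['joint_positions'].round(3))
    print(' shift(cur axes,units)',(r.inv().apply(np.array(p)-q)/.075).round(3),'turn units',(d/np.radians(45)).round(3))
E
python3 - <<'E'
from h import *
s=env.snapshot('top')
c=onz(s,210+197/4.756,225+189/4.875,.11); print('c',c)
for p in((265,132),(112,157),(210,280)):
    w=onz(s,210+p[0]/4.756,225+p[1]/4.875,.11)-c; print(np.degrees(np.arctan2(w[1],w[0])),np.hypot(*w[:2]))
e=[onz(s,355+(x-390)/5.2,215+y/5.2,.06) for x,y in((520,83),(670,305))]
d=e[0]-e[1]; print('bar',(e[0]+e[1])/2,np.degrees(np.arctan2(d[1],d[0])),np.hypot(*d[:2]))
print('flange',onz(s,355+(583-390)/5.2,215+195/5.2,.031))
s2=env.snapshot('side')
for z in(-.8,0,.3): print('pole',onz(s,483,288,z).round(2),)
e2,d2=ray(s2,328,100); print('pole side', [(e2+d2*t).round(2) for t in(1.6,2,2.4)])
plan([.494,.06,.16],np.radians(36))
E
```

```text
c [0.47613537 0.37553005 0.11      ]
-52.082612801104 0.03901474416660118
68.61588003935076 0.0405820242804248
-172.38642216667782 0.03962961522000582
bar [0.49336501 0.05592069 0.06      ] 31.682536963712284 0.11504195711276663
flange [0.49290442 0.05321357 0.031     ]
pole [ 0.33 -0.57 -0.8 ]
pole [ 0.4  -0.17  0.  ]
pole [ 0.43 -0.02  0.3 ]
pole side [array([ 0.42, -0.27,  0.09]), array([ 0.39, -0.64, -0.09]), array([ 0.35, -1.01, -0.28])]
t 0.3 pos [ 0.1424 -0.5051  0.231 ] rpy [-3.1409 -0.      0.2748] yawdeg 15.74 F [ 0.69 -0.26  0.23] T [ 0.006 -0.037 -0.018] w 0.0855 j [-1.296  0.26  -0.139  1.173  0.     1.571]
 shift(cur axes,units) [ 6.556 -5.979  0.951] turn units [-0.001 -0.    -0.45 ]
```

{"name": "send_rows", "arguments": {"commands": [[[0, 0, 0], [0.3, -0.27, 0], 0], [[0, 0, 0], [0.47, -0.43, 0], 0], [[0, 0, 0], [0.47, -0.43, 0], 0], [[0, 0, 0], [0.47, -0.43, 0], 0], [[0, 0, 0], [0.47, -0.43, 0], 0]]}}

```text
time_s: 0.8
eef_pos: [0.2599, -0.3157, 0.2314]
tool_rot: [3.141, -0.0, 0.274]
contact_force: [1.6, -0.0, 0.2]
width: 0.0856
grip_force: 0.0
```

{"name": "send_rows", "arguments": {"commands": [[[0, 0, 0], [0.47, -0.43, 0], 0], [[0, 0, 0], [0.47, -0.43, 0], 0], [[0, 0, 0], [0.47, -0.43, 0], 0], [[0, 0, 0], [0.47, -0.43, 0], 0], [[0, 0, 0], [0.47, -0.43, 0.1], 0.3]]}}

```text
time_s: 1.3
eef_pos: [0.3867, -0.1127, 0.2248]
tool_rot: [3.14, -0.002, 0.275]
contact_force: [1.3, -0.9, -0.5]
width: 0.0736
grip_force: 0.0
```

{"name": "send_rows", "arguments": {"commands": [[[0, 0, 0], [0.47, -0.43, 0.2], 0.3], [[0, 0, 0], [0.47, -0.43, 0.2], 0.3], [[0, 0, 0], [0.4, -0.4, 0.2], 0.3], [[0, 0, -0.19], [0.2, -0.2, 0], 0.3], [[0, 0, -0.17], [0, 0, 0], 0.3]]}}

```text
time_s: 1.8
eef_pos: [0.4679, 0.025, 0.1782]
tool_rot: [-3.141, -0.0, 0.568]
contact_force: [-0.3, -0.4, -0.1]
width: 0.0598
grip_force: 0.0
```

```bash
python3 - <<'E'
from h import *
plan([.493,.055,.16],np.radians(31.7))
o=env.observe(); s=env.snapshot('wrist'); save('w1',s); np.save('w1.npy',s['mount'])
print(o['tool_rot'],o['qvel'].round(3))
E
```

```text
t 1.8 pos [0.4679 0.025  0.1782] rpy [-3.141e+00 -4.000e-04  5.676e-01] yawdeg 32.52 F [-0.33 -0.44 -0.11] T [-0.013  0.046 -0.032] w 0.0598 j [ 5.300e-02  1.950e-01 -3.690e-01  1.007e+00  1.000e-03  2.627e+00]
 shift(cur axes,units) [ 0.497 -0.157  0.243] turn units [-0.001 -0.001  0.018]
[-3.14095567e+00 -4.17213121e-04  5.67633299e-01] [-0.04  -0.025 -0.018  0.02  -0.026 -1.335]
```

View pics/w1.png

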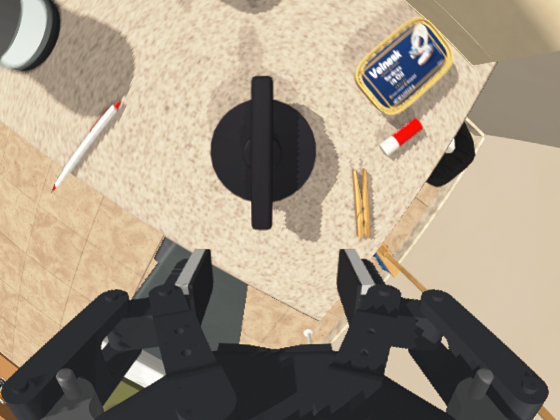

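The wrist view shows the bar from (262,77) to (262,228), in line with the tool x axis.

```bash
cat >> h.py <<'E'
def wpt(s,o,u,v,z):
    K=np.array(s['mtx']);a=np.array([u-K[0,2],v-K[1,2]]);r=np.hypot(*a);th=r/K[0,0]
    d=np.array([np.sin(th)*a[0]/r,-np.sin(th)*a[1]/r,-np.cos(th)])
    M=np.array(s['mount']);q,rr=tool(o)
    d=rr.apply(M[:3,:3]@d); e=q+rr.apply(M[:3,3]); return e+d*(z-e[2])/d[2]
E
python3 - <<'E'
from h import *
s=env.snapshot('wrist')
o={'eef_pos':[.4679,.025,.1782],'tool_rot':[-3.14096,-.0004,.5676]}
im=s['pixels'].sum(2)
a=wpt(s,o,262,77,.06);b=wpt(s,o,262,228,.06);print(a,b,(a+b)/2,np.degrees(np.arctan2(*(a-b)[1::-1])),np.linalg.norm(a-b))
print('fl',wpt(s,o,263.5,150,.031))
plan(list(((a+b)/2)[:2])+[.15])
E
```

```text
[0.54732578 0.08672747 0.06      ] [0.44089037 0.01982964 0.06      ] [0.49410808 0.05327855 0.06      ] 32.15058699021116 0.1257132300306068
fl [0.494874  0.0532601 0.031    ]
t 1.9 pos [0.4667 0.0232 0.1785] rpy [-3.1413e+00  7.0000e-04  5.5910e-01] yawdeg 32.04 F [-0.5  -1.    0.82] T [-0.051 -0.002  0.001] w 0.0594 j [ 0.05   0.194 -0.37   1.008 -0.     2.632]
 shift(cur axes,units) [ 0.523 -0.146  0.38 ] turn units [-0.     0.001 -0.   ]
```

{"name": "send_rows", "arguments": {"commands": [[[0, 0, 0], [0.52, -0.15, 0.2], 0.35], [[0, 0, -0.19], [0, 0, 0], 0.35], [[0, 0, -0.19], [0, 0, 0], 0.35], [[0, 0, -0.19], [0, 0, 0], 0.35], [[0, 0, -0.19], [0, 0, 0], 0.35]]}}

```text
time_s: 2.4
eef_pos: [0.4935, 0.0519, 0.1639]
tool_rot: [-3.141, 0.0, 1.156]
contact_force: [0.3, -0.3, 0.6]
width: 0.0552
grip_force: 0.0
```

{"name": "send_rows", "arguments": {"commands": [[[0, 0, -0.19], [0, 0, 0], 0.35], [[0, 0, -0.19], [0, 0, 0], 0.35], [[0, 0, -0.19], [0, 0, 0], 0.35], [[0, 0, -0.19], [0, 0, 0], 0.35], [[0, 0, -0.19], [0, 0, 0], 0.35]]}}

```text
time_s: 2.9
eef_pos: [0.4935, 0.0518, 0.1641]
tool_rot: [3.141, 0.0, 1.902]
contact_force: [0.6, 0.1, 0.1]
width: 0.0557
grip_force: 0.0
```

{"name": "send_rows", "arguments": {"commands": [[[0, 0, -0.19], [0, 0, 0], 0.35], [[0, 0, -0.19], [0, 0, 0], 0.35], [[0, 0, -0.19], [0, 0, 0], 0.35], [[0, 0, -0.19], [0, 0, 0], 0.35], [[0, 0, -0.19], [0, 0, 0], 0.35]]}}

```text
time_s: 3.4
eef_pos: [0.4935, 0.0518, 0.1641]
tool_rot: [3.142, 0.0, 2.648]
contact_force: [-0.2, -0.6, -0.0]
width: 0.0557
grip_force: 0.0
```

{"name": "send_rows", "arguments": {"commands": [[[0, 0, -0.19], [0, 0, 0], 0.35], [[0, 0, -0.19], [0, 0, 0], 0.35], [[0, 0, -0.19], [0, 0, 0], 0.35], [[0, 0, -0.19], [0, 0, 0], 0.35], [[0, 0, -0.19], [0, 0, 0], 0.35]]}}

```text
time_s: 3.9
eef_pos: [0.4935, 0.0518, 0.1641]
tool_rot: [-3.141, 0.0, -2.889]
contact_force: [-0.1, -0.1, -0.2]
width: 0.0554
grip_force: 0.0
```

{"name": "send_rows", "arguments": {"commands": [[[0, 0, -0.19], [0, 0, 0], 0.35], [[0, 0, -0.01], [0, 0, 0], 0.35], [[0, 0, 0], [0, 0, 0], 0.35]]}}

```text
time_s: 4.2
eef_pos: [0.4936, 0.0521, 0.164]
tool_rot: [-3.142, 0.0, -2.739]
contact_force: [0.6, 0.2, 0.6]
width: 0.0558
grip_force: 0.0
```

```bash
python3 - <<'E'
from h import *
plan([.4944,.0533,.036],np.radians(-148))
E
```

```text
t 4.2 pos [0.4936 0.0521 0.164 ] rpy [-3.1415e+00  1.0000e-04 -2.7386e+00] yawdeg -156.91 F [0.59 0.21 0.56] T [-0.029  0.03  -0.001] w 0.0558 j [ 0.105  0.251 -0.333  0.986 -0.    -0.298]
 shift(cur axes,units) [-0.016  0.011  1.707] turn units [-0.     0.    -0.198]
```

{"name": "send_rows", "arguments": {"commands": [[[0, 0, -0.19], [0, 0, 0.5], 0.35], [[0, 0, -0.008], [-0.01, 0.01, 0.6], 0.35], [[0, 0, 0], [0, 0.01, 0.4], 0.35], [[0, 0, 0], [0, 0, 0.2], 0.35], [[0, 0, 0], [0, 0, 0], 0.35]]}}

```text
time_s: 4.7
eef_pos: [0.4911, 0.0538, 0.0341]
tool_rot: [3.139, -0.005, -2.581]
contact_force: [-0.5, -0.3, 0.0]
width: 0.0555
grip_force: 0.0
```

{"name": "send_rows", "arguments": {"commands": [[[0, 0, 0], [0, 0, 0], 1], [[0, 0, 0], [0, 0, 0], 1], [[0, 0, 0], [0, 0, 0], 1], [[0, 0, 0], [0, 0, 0], 1], [[0, 0, 0], [0, 0, 0], 1]]}}

```text
time_s: 5.2
eef_pos: [0.4951, 0.0543, 0.0379]
tool_rot: [-3.14, 0.003, -2.578]
contact_force: [0.1, 0.3, 6.9]
width: 0.017
grip_force: 59.6
```

{"name": "send_rows", "arguments": {"commands": [[[0, 0, 0], [0, 0, 0], 1], [[0, 0, 0], [0, 0, -0.1], 1], [[0, 0, 0], [0, 0, -0.4], 1], [[0, 0, 0], [0, 0, -0.6], 1], [[0, 0, 0], [0, 0, -0.6], 1]]}}

```text
time_s: 5.7
eef_pos: [0.4921, 0.0541, 0.1649]
tool_rot: [3.14, -0.002, -2.578]
contact_force: [0.7, 0.0, -2.4]
width: 0.0171
grip_force: 58.8
```

```bash
python3 - <<'E'
from h import *
plan([.476,.375,.20],np.radians(-148))
E
```

```text
t 5.7 pos [0.4921 0.0541 0.1649] rpy [ 3.1404e+00 -2.4000e-03 -2.5779e+00] yawdeg -147.7 F [ 0.68  0.04 -2.45] T [ 0.073 -0.119  0.006] w 0.0171 j [ 0.109  0.251 -0.331  0.991  0.    -0.454]
 shift(cur axes,units) [-2.104  3.732 -0.469] turn units [ 0.002 -0.003  0.007]
```

{"name": "send_rows", "arguments": {"commands": [[[0, 0, 0], [-0.15, 0.27, -0.45], 1], [[0, 0, 0], [-0.3, 0.53, 0], 1], [[0, 0, 0], [-0.3, 0.53, 0], 1], [[0, 0, 0], [-0.3, 0.53, 0], 1], [[0, 0, 0], [-0.3, 0.53, 0], 1]]}}

```text
time_s: 6.2
eef_pos: [0.4826, 0.2613, 0.198]
tool_rot: [-3.142, -0.0, -2.578]
contact_force: [0.5, -0.8, -2.4]
width: 0.0169
grip_force: 59.0
```

{"name": "send_rows", "arguments": {"commands": [[[0, 0, 0], [-0.3, 0.53, 0], 1], [[0, 0, 0], [-0.3, 0.53, 0], 1], [[0, 0, 0], [-0.15, 0.28, 0], 1], [[0, 0, 0], [0, 0, 0], 1], [[0, 0, 0], [0, 0, 0], 1]]}}

```text
time_s: 6.7
eef_pos: [0.4764, 0.3747, 0.1972]
tool_rot: [-3.141, -0.002, -2.577]
contact_force: [0.3, -0.2, -2.6]
width: 0.0166
grip_force: 58.9
```

```bash
python3 - <<'E'
from h import *
plan([.476,.375,.20],np.radians(-148))
s=env.snapshot('side'); im=cv2.cvtColor(s['pixels'],cv2.COLOR_RGB2BGR)
a=cv2.resize(im[120:270,240:400],(800,600)[0:2] if 0 else (640,600),interpolation=cv2.INTER_CUBIC)
cv2.imwrite('pics/s1.png',np.clip(a*1.6,0,255).astype('uint8'))
E
```

```text
t 6.7 pos [0.4764 0.3747 0.1972] rpy [-3.1409e+00 -1.7000e-03 -2.5766e+00] yawdeg -147.63 F [ 0.29 -0.17 -2.56] T [-0.063 -0.001 -0.008] w 0.0166 j [ 6.670e-01  4.160e-01  5.000e-03  1.162e+00 -1.000e-03  1.020e-01]
 shift(cur axes,units) [ 0.003  0.006 -0.037] turn units [-0.001 -0.002  0.008]
```

View pics/s1.png

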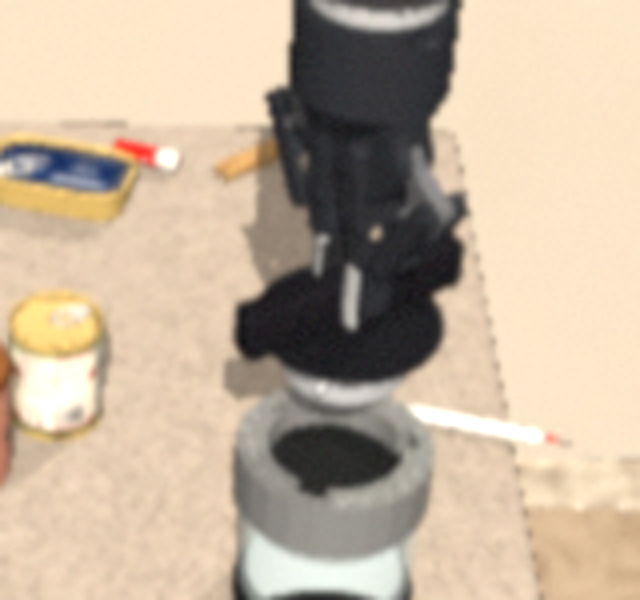

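The crop shows the base held level above the jar, with the front gap at (315,488). A faint feature on the plug at (322,385) may be a pin, so I'm zooming in.

```bash
python3 - <<'E'
from h import *
s=env.snapshot('side'); im=cv2.cvtColor(s['pixels'],cv2.COLOR_RGB2BGR)
c=im[200:228,300:356]; 
cv2.imwrite('pics/s2.png',np.clip(cv2.resize(c,(784,392),interpolation=cv2.INTER_NEAREST).astype(float)*1.5,0,255))
# expected pins under both hypotheses
K=np.array(s['mtx']);Rc=rot(s['attitude'])
def pr(w):
    p=Rc.T@(np.array(w)-s['eye']); return (K[0,2]+K[0,0]*p[0]/-p[2],K[1,2]-K[1,1]*p[1]/-p[2])
o=env.observe()['eef_pos']
for a in(67,7,127):
    for r in(.033,.041):
        u,v=pr([o[0]+r*np.cos(np.radians(a)),o[1]+r*np.sin(np.radians(a)),o[2]-.024]); print(a,r,round(u,1),round(v,1),'crop',round((u-300)*14),round((v-200)*14))
E
```

```text
67 0.033 319.3 215.3 crop 270 214
67 0.041 317.9 217.6 crop 250 246
7 0.033 308.8 206.8 crop 123 95
7 0.041 304.8 207.0 crop 68 98
127 0.033 335.8 214.4 crop 501 201
127 0.041 338.5 216.5 crop 539 231[ WARN:0@0.928] global loadsave.cpp:1063 imwrite_ Unsupported depth image for selected encoder is fallbacked to CV_8U.
```

View pics/s2.png

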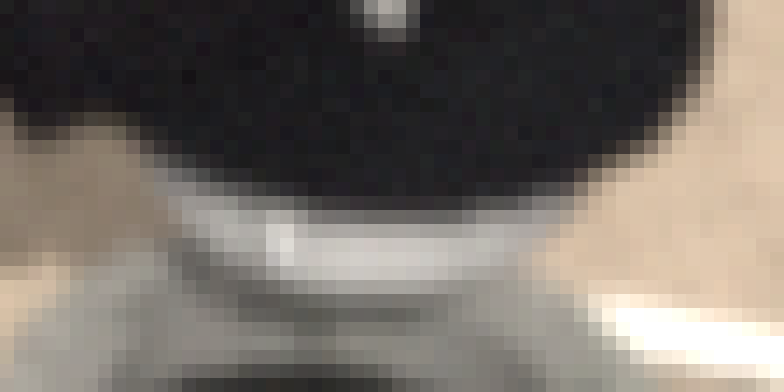

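The bright spot at crop (280,235) matches the predicted pin at 67° and nothing shows at 127°, so the pins already roughly face the gaps. Next I'll refine the mouth centre.

```bash
python3 - <<'E'
from h import *
s=env.snapshot('top'); im=cv2.imread('pics/top0.png'); g=cv2.cvtColor(im,cv2.COLOR_BGR2HSV).astype(int)
c0=np.array([251.4,263.8])
up=cv2.GaussianBlur(im,(0,0),.6).astype(np.float32)
gray=up.mean(2); 
pts=[]
for a in np.radians(np.arange(0,360,5)):
    rs=np.arange(11,21,.25); x=c0[0]+rs*np.cos(a); y=c0[1]+rs*np.sin(a)
    p=cv2.remap(gray,x[None].astype('f4'),y[None].astype('f4'),1)[0]
    k=np.argmax(np.diff(p)); pts.append((x[k],y[k],rs[k]))
pts=np.array(pts); ok=pts[:,2]<np.median(pts[:,2])+1.2
e=cv2.fitEllipse(pts[ok,:2].astype('f4')); print(e,ok.sum(), np.median(pts[:,2]))
print('bore centre',onz(s,*e[0],.11),onz(s,*e[0],.10))
plan([.476,.375,.17],np.radians(-148))
E
```

```text
((250.79359436035156, 263.5240173339844), (33.10205841064453, 33.29224395751953), 27.088712692260742) 62 16.75
bore centre [0.47668532 0.37685528 0.11      ] [0.47653669 0.37777947 0.1       ]
t 6.85 pos [0.477  0.3734 0.1976] rpy [-3.1412e+00 -1.0000e-03 -2.5791e+00] yawdeg -147.77 F [-0.07  0.13 -1.1 ] T [ 0.004 -0.037  0.015] w 0.0171 j [ 0.664  0.414  0.004  1.161 -0.     0.102]
 shift(cur axes,units) [0.    0.025 0.368] turn units [-0.001 -0.001  0.005]
```

{"name": "send_rows", "arguments": {"commands": [[[0, 0, 0], [-0.006, 0.028, 0.2], 1], [[0, 0, 0], [0, 0, 0.3], 1], [[0, 0, 0], [0, 0, 0.15], 1], [[0, 0, 0], [0, 0, 0], 1], [[0, 0, 0], [0, 0, 0], 1]]}}

```text
time_s: 7.35
eef_pos: [0.4766, 0.3762, 0.1493]
tool_rot: [-3.141, -0.0, -2.579]
contact_force: [-0.0, 0.5, -1.2]
width: 0.0171
grip_force: 59.4
```

{"name": "send_rows", "arguments": {"commands": [[[0, 0, 0], [0, 0, 0.04], 1], [[0, 0, 0], [0, 0, 0.04], 1], [[0, 0, 0], [0, 0, 0.02], 1], [[0, 0, 0], [0, 0, 0], 1]]}}

```text
time_s: 7.75
eef_pos: [0.4763, 0.3767, 0.1411]
tool_rot: [-3.142, -0.001, -2.578]
contact_force: [1.2, -0.7, -1.4]
width: 0.0168
grip_force: 59.4
```

{"name": "send_rows", "arguments": {"commands": [[[0, 0, 0], [0, 0, 0.03], 1], [[0, 0, 0], [0, 0, 0.03], 1], [[0, 0, 0], [0, 0, 0], 1]]}}

```text
time_s: 8.05
eef_pos: [0.4762, 0.3767, 0.1364]
tool_rot: [-3.142, -0.001, -2.578]
contact_force: [-0.5, -0.1, -1.8]
width: 0.0168
grip_force: 59.4
```

{"name": "send_rows", "arguments": {"commands": [[[0, 0, 0], [0, 0, 0.03], 1], [[0, 0, 0], [0, 0, 0.02], 1], [[0, 0, 0], [0, 0, 0], 1]]}}

```text
time_s: 8.35
eef_pos: [0.4763, 0.3767, 0.1328]
tool_rot: [-3.142, -0.001, -2.578]
contact_force: [0.5, -0.2, -1.7]
width: 0.0168
grip_force: 59.4
```

{"name": "send_rows", "arguments": {"commands": [[[0, 0, 0], [0, 0, 0.03], 1], [[0, 0, 0], [0, 0, 0.02], 1], [[0, 0, 0], [0, 0, 0], 1]]}}

```text
time_s: 8.65
eef_pos: [0.4765, 0.3769, 0.1293]
tool_rot: [3.142, 0.0, -2.578]
contact_force: [-0.9, -0.1, -0.5]
width: 0.017
grip_force: 59.6
```

{"name": "send_rows", "arguments": {"commands": [[[0, 0, 0], [0, 0, 0.02], 1], [[0, 0, 0], [0, 0, 0], 1]]}}

```text
time_s: 8.85
eef_pos: [0.4766, 0.377, 0.1281]
tool_rot: [3.142, 0.001, -2.578]
contact_force: [-0.1, 0.2, 1.4]
width: 0.0168
grip_force: 59.7
```

{"name": "send_rows", "arguments": {"commands": [[[0, 0, 0.1], [0, 0, 0.012], 1], [[0, 0, 0.1], [0, 0, 0.01], 1], [[0, 0, 0.1], [0, 0, 0.008], 1], [[0, 0, 0], [0, 0, 0], 1]]}}

```text
time_s: 9.25
eef_pos: [0.4769, 0.3773, 0.1263]
tool_rot: [3.141, 0.002, -2.813]
contact_force: [0.8, -0.4, 2.3]
width: 0.0168
grip_force: 59.9
```

```bash
python3 -c "
from h import *
plan([.4765,.377,.1217],np.radians(162))"
```

```text
t 9.25 pos [0.4769 0.3773 0.1263] rpy [ 3.1411e+00  1.5000e-03 -2.8132e+00] yawdeg -161.18 F [ 0.85 -0.37  2.32] T [ 0.087 -0.105  0.037] w 0.0168 j [ 0.669  0.458 -0.118  0.993  0.     0.341]
 shift(cur axes,units) [ 0.007 -0.002  0.061] turn units [0.001 0.002 0.818]
```

{"name": "send_rows", "arguments": {"commands": [[[0, 0, 0.1], [0, 0, 0.01], 1], [[0, 0, 0.1], [0, 0, 0.01], 1], [[0, 0, 0.1], [0, 0, 0.01], 1], [[0, 0, 0], [0, 0, 0], 1]]}}

```text
time_s: 9.65
eef_pos: [0.4772, 0.3768, 0.1234]
tool_rot: [-3.141, 0.002, -3.048]
contact_force: [1.1, -1.3, -0.9]
width: 0.017
grip_force: 59.5
```

```bash
python3 -c "
from h import *
plan([.4765,.377,.1217],np.radians(162))"
```

```text
t 9.65 pos [0.4772 0.3768 0.1234] rpy [-3.1412e+00  1.6000e-03 -3.0475e+00] yawdeg -174.61 F [ 1.11 -1.3  -0.92] T [ 0.086 -0.638 -0.008] w 0.017 j [ 0.669  0.46  -0.122  0.987 -0.001  0.575]
 shift(cur axes,units) [0.009 0.004 0.023] turn units [-0.     0.002  0.52 ]
```

{"name": "send_rows", "arguments": {"commands": [[[0, 0, 0.1], [0, 0, 0.01], 1], [[0, 0, 0.1], [0, 0, 0.01], 1], [[0, 0, 0], [0, 0, 0], 1]]}}

```text
time_s: 9.95
eef_pos: [0.4767, 0.3766, 0.1219]
tool_rot: [-3.141, 0.0, 3.079]
contact_force: [0.3, -0.5, -0.4]
width: 0.0167
grip_force: 59.6
```

```bash
python3 -c "
from h import *
plan([.4765,.377,.1217],np.radians(162))"
```

```text
t 9.95 pos [0.4767 0.3766 0.1219] rpy [-3.1412e+00  5.0000e-04  3.0792e+00] yawdeg 176.43 F [ 0.25 -0.48 -0.4 ] T [-0.075 -0.486 -0.072] w 0.0167 j [ 0.669  0.461 -0.125  0.985 -0.001  0.731]
 shift(cur axes,units) [0.002 0.005 0.002] turn units [-0.     0.001  0.321]
```

{"name": "send_rows", "arguments": {"commands": [[[0, 0, 0.1], [0, 0, 0.008], 1], [[0, 0, 0.08], [0, 0, 0], 1], [[0, 0, 0], [0, 0, 0], 1]]}}

```text
time_s: 10.25
eef_pos: [0.4769, 0.3774, 0.1223]
tool_rot: [3.14, 0.001, 2.939]
contact_force: [0.5, 0.5, 4.4]
width: 0.0169
grip_force: 60.1
```

```bash
python3 -c "
from h import *
plan([.4765,.377,.1217],np.radians(162))"
```

```text
t 10.25 pos [0.4769 0.3774 0.1223] rpy [3.1399e+00 1.0000e-03 2.9388e+00] yawdeg 168.38 F [0.5  0.55 4.36] T [ 0.01  -0.22  -0.097] w 0.0169 j [ 0.669  0.461 -0.124  0.984  0.     0.872]
 shift(cur axes,units) [ 0.005 -0.007  0.008] turn units [0.002 0.001 0.142]
```

{"name": "send_rows", "arguments": {"commands": [[[0, 0, 0.05], [0, 0, 0], 1], [[0, 0, 0.04], [0, 0, 0], 1], [[0, 0, 0], [0, 0, 0], 1]]}}

```text
time_s: 10.55
eef_pos: [0.4771, 0.3777, 0.1225]
tool_rot: [3.139, 0.001, 2.869]
contact_force: [-0.5, -0.1, 4.7]
width: 0.0165
grip_force: 60.4
```

```bash
python3 -c "
from h import *
plan([.4765,.377,.1217],np.radians(162))"
```

```text
t 10.55 pos [0.4771 0.3777 0.1225] rpy [3.1393e+00 1.3000e-03 2.8687e+00] yawdeg 164.36 F [-0.54 -0.14  4.71] T [ 0.015 -0.216  0.002] w 0.0165 j [ 0.669  0.461 -0.124  0.983  0.     0.942]
 shift(cur axes,units) [ 0.006 -0.011  0.01 ] turn units [0.003 0.002 0.053]
```

{"name": "send_rows", "arguments": {"commands": [[[0, 0, 0.04], [0, 0, 0], 1], [[0, 0, 0], [0, 0, 0], 1]]}}

```text
time_s: 10.75
eef_pos: [0.4772, 0.3777, 0.1225]
tool_rot: [3.139, 0.001, 2.837]
contact_force: [0.3, -0.4, 4.9]
width: 0.0169
grip_force: 60.4
```

```bash
python3 -c "
from h import *
plan([.4765,.377,.1217],np.radians(162))"
```

```text
t 10.75 pos [0.4772 0.3777 0.1225] rpy [3.1392e+00 1.4000e-03 2.8373e+00] yawdeg 162.57 F [ 0.33 -0.36  4.93] T [-0.019 -0.32   0.006] w 0.0169 j [ 0.669  0.461 -0.124  0.983  0.     0.974]
 shift(cur axes,units) [ 0.007 -0.011  0.01 ] turn units [0.003 0.002 0.013]
```

{"name": "send_rows", "arguments": {"commands": [[[0, 0, 0.03], [0, 0, 0], 1], [[0, 0, 0], [0, 0, 0], 1]]}}

```text
time_s: 10.95
eef_pos: [0.4773, 0.3774, 0.1225]
tool_rot: [3.14, 0.002, 2.814]
contact_force: [1.0, -0.6, 5.3]
width: 0.0169
grip_force: 60.4
```

```bash
python3 -c "
from h import *
plan([.4765,.377,.1217],np.radians(160))"
```

```text
t 10.95 pos [0.4773 0.3774 0.1225] rpy [3.1397e+00 1.8000e-03 2.8141e+00] yawdeg 161.24 F [ 0.99 -0.56  5.29] T [-0.165 -0.323  0.182] w 0.0169 j [ 0.669  0.461 -0.124  0.983 -0.     0.997]
 shift(cur axes,units) [ 0.009 -0.008  0.011] turn units [0.002 0.002 0.028]
```

The torque has jumped to 0.18 N m after 51° of turning, so this is the stop. I'll let it rise into the notch.

{"name": "send_rows", "arguments": {"commands": [[[0, 0, 0.01], [0, 0, -0.012], 1], [[0, 0, 0], [0, 0, -0.012], 1], [[0, 0, 0], [0, 0, 0], 1]]}}

```text
time_s: 11.25
eef_pos: [0.4773, 0.3769, 0.1237]
tool_rot: [3.141, 0.002, 2.803]
contact_force: [2.3, -1.0, 5.4]
width: 0.017
grip_force: 60.3
```

```bash
python3 -c "
from h import *
plan([.4765,.377,.1242],np.radians(160))"
```

```text
t 11.25 pos [0.4773 0.3769 0.1237] rpy [3.1407e+00 1.8000e-03 2.8035e+00] yawdeg 160.63 F [ 2.27 -1.03  5.38] T [-0.312 -0.729  0.259] w 0.017 j [ 6.690e-01  4.600e-01 -1.220e-01  9.870e-01 -1.000e-03  1.007e+00]
 shift(cur axes,units) [ 0.011 -0.003 -0.006] turn units [0.001 0.002 0.014]
```

{"name": "send_rows", "arguments": {"commands": [[[0, 0, 0], [0, 0, -0.012], 1], [[0, 0, 0], [0, 0, 0], 1]]}}

```text
time_s: 11.45
eef_pos: [0.4773, 0.3769, 0.1241]
tool_rot: [3.141, 0.002, 2.803]
contact_force: [3.0, -1.2, 3.1]
width: 0.0171
grip_force: 60.1
```

```bash
python3 -c "
from h import *
plan([.4765,.377,.1242],np.radians(160))"
```

```text
t 11.45 pos [0.4773 0.3769 0.1241] rpy [3.1410e+00 1.5000e-03 2.8026e+00] yawdeg 160.58 F [ 3.04 -1.21  3.11] T [-0.299 -1.061  0.257] w 0.0171 j [ 6.690e-01  4.600e-01 -1.210e-01  9.890e-01 -1.000e-03  1.008e+00]
 shift(cur axes,units) [ 0.01  -0.002 -0.001] turn units [0.001 0.002 0.013]
```

{"name": "send_rows", "arguments": {"commands": [[[0, 0, 0], [0, 0, -0.012], 1], [[0, 0, 0], [0, 0, 0], 1]]}}

```text
time_s: 11.65
eef_pos: [0.4768, 0.3768, 0.1244]
tool_rot: [-3.142, 0.001, 2.802]
contact_force: [4.7, 0.1, -0.4]
width: 0.0164
grip_force: 59.5
```

```bash
python3 -c "
from h import *
plan([.4765,.377,.1242],np.radians(160))"
```

```text
t 11.65 pos [0.4768 0.3768 0.1244] rpy [-3.1415e+00  5.0000e-04  2.8022e+00] yawdeg 160.56 F [ 4.74  0.13 -0.45] T [-0.084 -1.294  0.166] w 0.0164 j [ 0.669  0.46  -0.12   0.991 -0.     1.008]
 shift(cur axes,units) [0.005 0.001 0.003] turn units [-0.     0.001  0.012]
```

{"name": "send_rows", "arguments": {"commands": [[[0, 0, -0.01], [0, 0, 0], 1], [[0, 0, 0], [0, 0, 0], 0.4], [[0, 0, 0], [0, 0, 0], 0.4], [[0, 0, 0], [0, 0, 0], 0.4], [[0, 0, 0], [0, 0, 0], 0.4]]}}

```text
time_s: 12.15
eef_pos: [0.4756, 0.3767, 0.1246]
tool_rot: [-3.141, -0.001, 2.81]
contact_force: [0.6, -0.0, -0.1]
width: 0.0511
grip_force: 0.0
```

{"name": "send_rows", "arguments": {"commands": [[[0, 0, 0], [0, 0, -0.1], 0.4], [[0, 0, 0], [0, 0, -0.4], 0.4], [[0, 0, 0], [0, 0, -0.6], 0.4], [[0, 0, 0], [0, 0, -0.3], 0.4], [[0, 0, 0], [0, 0, 0], 0.4]]}}

```text
time_s: 12.65
eef_pos: [0.4784, 0.3785, 0.235]
tool_rot: [3.134, 0.005, 2.81]
contact_force: [0.5, 1.2, -0.5]
width: 0.0511
grip_force: 0.0
```

```bash
python3 - <<'E'
from h import *
plan([.4765,.377,.23],np.radians(160))
o=env.observe();w=env.snapshot('wrist'); s=env.snapshot('side'); 
a=cv2.cvtColor(np.hstack([w['pixels'][:330,100:450],s['pixels'][150:300,230:400].repeat(2,0).repeat(2,1)[:300].copy().__class__(0) if 0 else cv2.resize(s['pixels'][150:315,230:405],(350,330))]),cv2.COLOR_RGB2BGR)
cv2.imwrite('pics/end.png',a)
E
```

```text
t 12.65 pos [0.4784 0.3785 0.235 ] rpy [3.1341 0.0045 2.8101] yawdeg 161.01 F [ 0.49  1.18 -0.55] T [ 0.068 -0.054  0.027] w 0.0511 j [0.669 0.4   0.079 1.241 0.    1.001]
 shift(cur axes,units) [ 0.018 -0.028  0.066] turn units [0.01  0.006 0.022]
```

View pics/end.png

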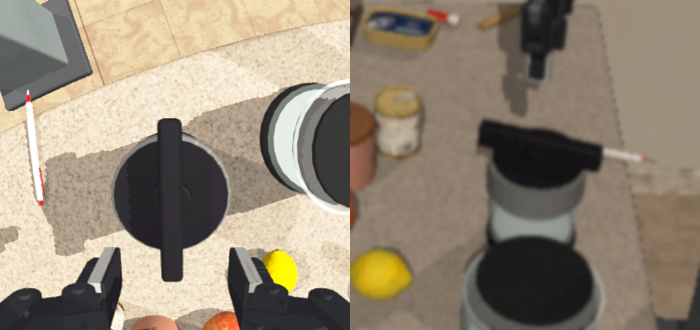

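The base sits level in the collar. The bar is at wrist pixels (270,121) to (272,280), and the lemon and tin are where they were.

```bash
python3 - <<'E'
from h import *
o=env.observe();s=env.snapshot('wrist')
a=wpt(s,o,270,121,.146);b=wpt(s,o,272,280,.146);print((a+b)/2,np.degrees(np.arctan2(*(a-b)[1::-1])),np.linalg.norm(a-b),o['tool_rot'])
E
```

```text
[0.4723706  0.37543151 0.146     ] 161.53958691869818 0.12273319273005313 [3.14031270e+00 6.05344353e-04 2.81008200e+00]
```

```bash
python3 -c "
from h import *
print(env.sign_off())"
```

```text
the job is handed in; nothing more can be done
None
```

I put the blade base in the smaller jar's mouth and turned it about 51° clockwise to the stop, where it rose about 2 mm into its notches. It was let go and looked level in the last view, and I handed the job in at about 13 s; the hand-in returned no verdict.

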